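Nip a swollen photo album in the small screw press

TASK

Push the brown photo album that lies half-way in the small screw press along its wooden bed until the far end lies square against the steel stop at the back. Then work the brass thumbscrew round, clockwise as seen from above, with fingertip strokes against its wings, until the sprung pressing board bears on the album with its springs about half squashed. Only push and stroke, gently: do not pinch the wings or lift the album, and leave the other things on the bench where they are.

Things in the scene. Friction and masses are not known exactly. Their poses are not given: they have to be found in the camera images.
- press: Small green and beech screw press, fixed. Origin: on the vertical screw axis, at bench height; x points from its open front (robot's side) to its back, z up. Beech bed: from 172 mm before to 148 mm behind the origin, 264 mm wide, top 26 mm above the bench. Two 16 mm columns at y = +-110 mm carry a bridge (up to 42 mm deep along x, top 165 mm above the bench; brass nuts on its ends reach 176 mm).
- stop_face (a point): Middle of the lower edge of the steel stop's front face, at bed height; 127 mm behind the press's origin, axes as the press's. The stop is 150 mm wide and rises 24 mm above the bed.
- thumbscrew (a joint): Turn of the brass thumbscrew, rad: 0 = fully raised, grows as it turns clockwise seen from above, at most 10.6; starts between 0 and 1.8. Each full turn lowers screw, crosshead and pressing board by 16 mm (2.55 mm per rad). Stiff: 0.09 N m (2.5 N at 35 mm), up to 0.17 N m with squashed springs; it stays where it is left. A full circle round it is free.
- wing_centre (a point): Point on the thumbscrew's axis, about 207 mm above the bench when fully raised; turns and sinks with the screw. Two wings lie along this point's +y and -y: upright blades 8 mm thick, reaching 50 mm from the axis, from 11 mm below this point to 9 mm above it (13 mm at 38 mm from the axis). Hub: 14 mm radius, top 13 mm above this point.
- pressing_board (a joint): Squash of the springs between crosshead and pressing board, m: 0 = board hanging free, grows as the board is pushed up towards the crosshead, 0.0075 = springs solid. About 3 N/mm.
- board_underside (a point): Centre of the underside of the pressing board, on the screw axis; z up. The beech board is 140 mm along the press's x and 160 mm along its y, 13 mm thick.
- album_centre (a point): Centre of the brown stained photo album lying flat on the bed, half-way up. A stiff block 254 mm long along this point's y, 150 wide (x), 42 thick (ragged pages reach up to 7 mm farther at the sides), 0.5 kg. This y points to the back of the press. It starts 45 to 75 mm short of the stop, up to 0.06 rad askew, front end out towards the robot. Home, this point is over the press's origin.
- paste_jar_red: White paste jar with a red lid, 57 mm across, 75 mm high; origin under its centre. Bystander.
- paste_jar_black: White paste jar with a black lid, 49 mm across, 60 mm high; origin under its centre. Bystander.
- spatula: Spatula with a wooden handle, 198 mm long along x, 17 mm high; origin under its centre. Bystander.
- weight: Grey cloth-covered lead weight, 100 x 46 x 27 mm, long along x; origin under its centre. Bystander.
- loupe: Black stand loupe, 43 mm across, 38 mm high; origin under its centre. Bystander.
- cotton_buds: Round clear box of cotton buds, 77 mm across, 80 mm high; origin under its centre. Bystander.

How it is judged (in metres and radians):
On the way, in this order (a step that is already met when the one before it is completed fails the run):
1. the album lies square against the stop under the raised board (x of album_centre in the frame of press above -0.01 m and y of album_centre in the frame of press between -0.02 and 0.02 m and angle between the y axis of album_centre and the x axis of press, either way round below 0.1 rad), for 0.2 s.
2. the pressing board bears on the album (all of step 1 and value of joint pressing_board above 0.0015 m and contact force between pressing_board and album above 4 N), for 0.2 s.
At the end, for the whole second after the job is handed in: The album lies on the bed within 10 mm of the rear stop, within 20 mm of the middle and square within 0.1 rad; the pressing board bears on it with its springs squashed by 1.5 to 6 mm of their 7.5 mm; all is at rest (all of step 2 and value of joint pressing_board below 0.006 m and linear speed of album below 0.01 m/s and velocity of joint thumbscrew between -0.05 and 0.05 rad/s); the robot touches nothing.
It fails at once if the album is lifted or tipped (height (world z) of album_centre above 0.062 m or angle between album_centre's own z axis and vertical above 0.12 rad).
It fails at once if the thumbscrew is pinched or shoved hard (over 30 N) (contact force between the fingers and thumbscrew above 30 N).
It fails at once if a bystander is moved by more than 20 mm (distance of any of paste_jar_red, paste_jar_black, spatula, weight, loupe, cotton_buds from where it was at the start of the episode above 0.02 m).
It also fails if it takes over 61 s, if anything falls off the work surface, if the arm or the gripper's body presses on something with over 40 N, if the wrist force passes 120 N, or if a joint passes its speed limit or range.

ROBOT

A 6-joint arm with a two-finger parallel gripper is mounted at the origin on a cart in front of the work surface, level with it; the furniture and walls round the work are solid. World frame = base frame: x ahead of the robot, y to its left, z up, the work surface at z = 0. Lengths are in mm, angles in rad, forces in N, time in s.
With the tool pointing down it reaches from about 275 to 1000 mm from the base axis. Payload 8.4 kg.
Tool frame: the origin (TCP) lies midway between the tips of the shut fingers; the grasp point (between the pads) lies 19 mm behind it; z points along the fingers, y is the direction in which the jaws open and shut (so a half turn about z gives the same grasp; the last joint's range is limited). The gripper opens to 85 mm and grips with 20 to 120 N. Pads are 22 mm wide; open, the fingers measure 114 mm over their backs; the gripper's body (76 mm by 85 mm) begins 54 mm behind the grasp point. The pads swing forward as they close: fully open they stand 13 mm farther back than shut.
Start: joints at [1.279, 0.353, 1.633, -0, 1.155, -0.002], TCP at [178.599, 598.941, 231.281] pointing down, gripper open.
Joint ranges: [-2.63, 2.63], [-0.92, 2.1], [0.06, 2.66], [-1.3, 4.44], [0, 2.69], [-3.02, 3.02]. Speed limits (rad/s): [2.22, 2.22, 2.79, 3.14, 3.14, 3.14].

INTERFACE

Orientations are given as [roll, pitch, yaw] about the fixed x, y, z axes, in that order (R = Rz(yaw) Ry(pitch) Rx(roll)).
In Python, from rig import r gives the robot as it stands.
- The arm moves only by the tool play_rows, never from a script. Its argument "moves" is a list of rows, each a list of 3 entries, a list of its own where there are three numbers: the turn, a rotation vector about the tool's x, y, z in degrees, then the shift along the tool's x, y, z in mm, then the opening, from 0 (shut) to 1 (fully open). A call has 1 to 20 rows; each row is the pose to reach, as a shift and turn from the pose measured when the call began, along the tool's axes at that moment; what a row does not reach only later rows make up. A row lasts 1/10 s, in which the tool goes at most 50 mm and 8.59 degrees, less where a joint would pass 70% of its speed; a pose out of reach is approached as far as the arm can. A call with a gripper value outside its range is refused whole. The fingers move at their own pace and stop on an object; "newtons" is the grip in N (left out, the last holds). Time passes only in rows, so rows that repeat a pose let the fingers close. It gives the time, the measured TCP pose, the force and the opening at its end, in the units of the state.
- r.sense(): the state, without advancing time (a new reading comes with each control period).
- r.grab_frame(name): name is "scene" or "top"; returns a dict with "color" (420x560x3 uint8, red, green, blue), "K" (3x3 intrinsics, pixels), "rvec" (rotation vector, rad) and "tvec" (3), from world to camera coordinates, as OpenCV has them. Camera axes: x right, y down, z forward; pixel columns grow to the right and rows downward; lengths in mm; the calibration is good to about 2 mm. A picture is of the moment at which its call begins. There is no depth.
- r.sign_off(): hands the job in, once; it reports no verdict.
Trained networks look in a picture, given as the dict that the camera call returned (one of the last four; its "shot" number tells which), for a name from the list of things; names that differ only in an ending like _2 or _b are one class to them, and where a whole thing is asked for, a point or a joint stands for the part that bears it (a point fixed in the world has none). Each returns a list of dicts, best first, with "conf" (0 to 1); they miss things now and then, are a little off and sometimes report something else, mostly with a low value. They report only what shows in the picture. A call takes as long as a camera call.
- r.silhouettes(picture, name): "mask" (420x560 bool, what is visible of it) and "location" ([column, row] in pixels, amid what is visible of it).
The state is a dict: "clock": time; "qpos": joint angles; "qvel": joint speeds; "joint_efforts": joint torques, N m; "eef_pos": TCP position; "tcp_rot": TCP orientation; "contact_force": force on the tool from outside, world axes, zero at the start; "wrist_torque": the same for the moment, N m; "opening": opening from 0.0 (shut) to 1.0 (fully open).
Only numpy, scipy, OpenCV 4.12 (cv2) and the standard library are available. Lean on these libraries where they do the work, as an engineer would, in place of code of your own. Each camera call takes 0.05 s, during which the arm holds its last target.

## Working session

There is one attempt and no reset: what is moved stays moved. The work goes in short steps, Python scripts to look and compute and a tool call to move; the robot and the scene stay as the last step left them, time stands still between calls to the robot, and variables do not carry over. Pictures are saved under pics/ and viewed, and the job is handed in when it is done.

Besides the shell and the picture viewer there is one more tool, called as name(argument=value, ...) on one line, values as JSON. play_rows: Moves the arm, as the interface text tells. Its arguments: {"type":"object","properties":{"moves":{"type":"array"},"newtons":{"type":"number"}},"required":["moves"]}

```bash
ls; mkdir -p pics; cat > h.py <<'E'
import numpy as np, cv2
from rig import r
def save(f,n): cv2.imwrite('pics/'+n,f['color'][:,:,::-1])
def proj(f,P):
    p,_=cv2.projectPoints(np.array(P,float).reshape(-1,3),np.array(f['rvec'],float),np.array(f['tvec'],float),np.array(f['K'],float),None); return p.reshape(-1,2)
def ray(f,uv,z):
    R=cv2.Rodrigues(np.array(f['rvec'],float))[0];t=np.array(f['tvec'],float).ravel()
    c=-R.T@t; d=R.T@np.linalg.inv(np.array(f['K'],float))@np.array([uv[0],uv[1],1.]); return c+d*(z-c[2])/d[2]
E
python3 - <<'E'
from h import *
print(r.sense())
for n in('scene','top'):
    f=r.grab_frame(n); save(f,n+'0.png'); print(n,f['K'],f['rvec'],f['tvec'],ray(f,(280,210),0))
    R=cv2.Rodrigues(np.array(f['rvec']))[0];print(-R.T@np.array(f['tvec']).ravel())
    for k in['press','thumbscrew','wing_centre','pressing_board','album_centre','paste_jar_red','paste_jar_black','spatula','weight','loupe','cotton_buds']:
        for d in r.silhouettes(f,k)[:2]: print(k,round(d['conf'],2),d['location'],d['mask'].sum(), np.round(ray(f,d['location'],30)))
E
```

```text
pics
{'clock': 0.0, 'qpos': array([ 1.27858520e+00,  3.53639669e-01,  1.63415815e+00,  1.06401733e-05,
        1.15514532e+00, -2.39585868e-03]), 'qvel': array([-0.00069547, -0.00148949, -0.00100169,  0.00081603,  0.00129634,
       -0.00128202]), 'joint_efforts': array([-2.92674777e-03, -6.05267715e+01, -3.42070878e+01, -9.54729126e-05,
        9.48868110e-03,  2.79699054e-05]), 'eef_pos': array([178.4680748 , 598.48586652, 230.55667632]), 'tcp_rot': array([-3.14024219e+00, -1.29639394e-05,  2.85177307e+00]), 'contact_force': array([-0.50967935,  0.24763515, -0.76309731]), 'wrist_torque': array([ 0.03988851, -0.01316838,  0.00602163]), 'opening': 1.0063389635950855}
scene [[407.36086412   0.         286.44997687]
 [  0.         407.36086412 207.01801873]
 [  0.           0.           1.        ]] [ 1.9193703  -0.65605466  0.40097221] [-478.1087246   331.30256126  499.97321267] [8.21677760e+02 3.21227531e+02 5.68434189e-14]
[ 195.73109533 -543.3607916   504.74839425]
press 0.92 [299.1, 268.7] 10067 [645.  15.  30.]
press 0.5 [283.4, 251.4] 1642 [661.  90.  30.]
thumbscrew 0.67 [294.7
[... 1133 characters left out ...]

wing_centre 0.73 [310.8, 199.9] 466 [674.  13.  30.]
pressing_board 0.68 [310.4, 220.2] 3076 [628.  14.  30.]
album_centre 0.59 [292.2, 268.7] 4573 [519.  54.  30.]
album_centre 0.16 [315.6, 197.1] 417 [681.   2.  30.]
paste_jar_red 0.78 [230.5, 162.6] 756 [759. 196.  30.]
paste_jar_red 0.53 [231.0, 197.2] 475 [679. 193.  30.]
paste_jar_black 0.69 [310.5, 219.3] 2929 [630.  14.  30.]
paste_jar_black 0.65 [228.0, 195.0] 466 [684. 200.  30.]
spatula 0.84 [215.3, 265.2] 586 [526. 223.  30.]
spatula 0.49 [379.4, 293.5] 344 [ 467. -136.   30.]
loupe 0.64 [379.5, 293.7] 335 [ 467. -136.   30.]
loupe 0.38 [312.6, 220.8] 3036 [626.   9.  30.]
cotton_buds 0.77 [403.3, 192.2] 1062 [ 694. -196.   30.]
```

View pics/scene0.png

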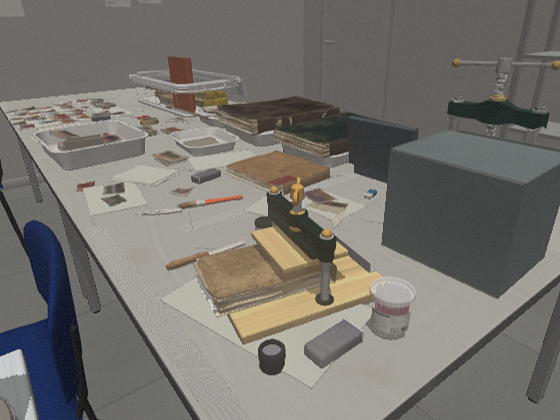

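View pics/top0.png

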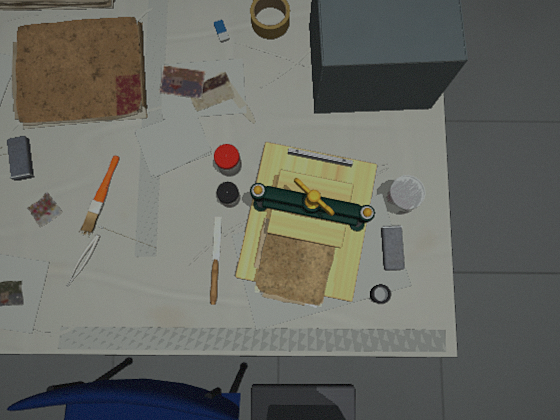

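```bash
python3 - <<'E'
import cv2
a=cv2.imread('pics/top0.png')[130:320,210:420]; cv2.imwrite('pics/c1.png',cv2.resize(a,None,fx=3.15,fy=3.15,interpolation=cv2.INTER_CUBIC))
a=cv2.imread('pics/scene0.png')[170:380,160:420]; cv2.imwrite('pics/c2.png',cv2.resize(a,None,fx=2.8,fy=2.8,interpolation=cv2.INTER_CUBIC))
E
```

```text
(no output)
```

View pics/c1.png

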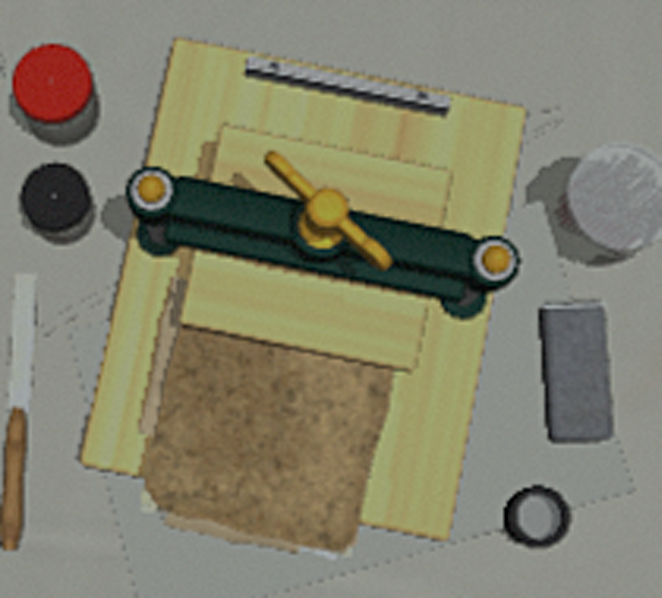

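View pics/c2.png

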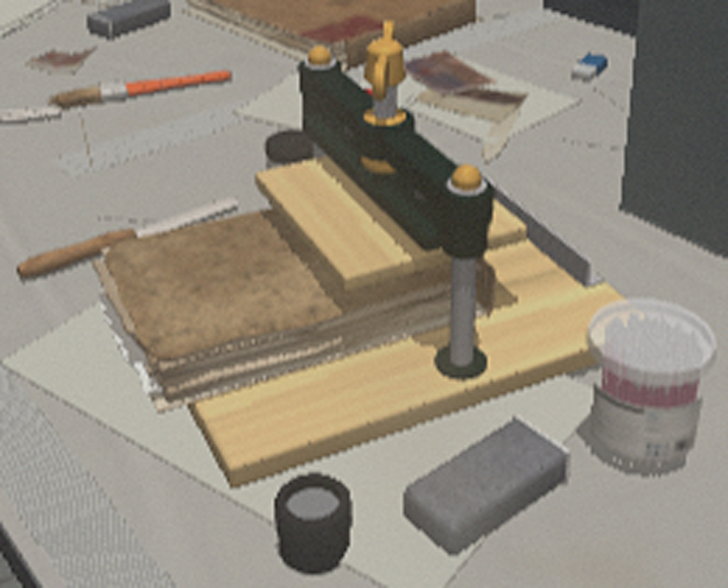

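```bash
cat > fit.py <<'E'
from h import *
from scipy.optimize import least_squares
f=r.grab_frame('top'); s=3.15
C=lambda p:np.array(p,float).reshape(-1,2)/s+[210,130]
g=lambda p:np.array(p,float).reshape(-1,2)/2.8+[160,170]
obj=[(148,132,26),(148,-132,26),(-172,-132,26),(-172,132,26),(0,110,176),(0,-110,176)]
uv=C([(174,38),(525,105),(449,540),(82,465),(151,187),(497,258)])
def T(p,o):
    o=np.array(o,float);c,sn=np.cos(p[2]),np.sin(p[2]); return np.c_[p[0]+c*o[:,0]-sn*o[:,1],p[1]+sn*o[:,0]+c*o[:,1],o[:,2]]
q=least_squares(lambda p:(proj(f,T(p,obj))-uv).ravel(),[670,5,-.2])
print('press',q.x,np.round(q.fun,1))
fs=r.grab_frame('scene')
os=[(-172,-132,26),(0,110,176),(0,-110,176)]
uvs=g([(235,485-14),(319,48),(467,172)])
print(np.round(proj(fs,T(q.x,os))-uvs,1))
P=q.x
inv=lambda w:(lambda d:(np.cos(P[2])*d[0]+np.sin(P[2])*d[1],-np.sin(P[2])*d[0]+np.cos(P[2])*d[1]))(w[:2]-P[:2])
for nm,p,z in[('wt1',(275,158),215),('wt2',(385,262),215),('hub',(327,208),220),('alb FL',(150,505),68),('FR',(350,552),68),('L1',(182,330),68),('L2',(145,480),68),('R1',(395,375),68),('R2',(357,530),68),('board FL',(180,325),95),('board FR',(413,370),95),('BL',(222,125),95),('BR',(450,170),95),('stopL',(246,72),50),('stopR',(448,112),50)]:
    w=ray(f,C([p])[0],z); print(nm,np.round(w),np.round(inv(w)))
E
python3 fit.py
```

```text
press [ 6.41886772e+02  1.75091200e+01 -1.91093909e-01] [-0.6 -0.7  0.7 -0.   0.7  0.8 -1.2  0.4 -0.3  0.1  0.5 -0.6]
[[-2.  -1.3]
 [-0.9 -0.9]
 [-0.4 -2.8]]
wt1 [672.  49. 215.] [24. 37.]
wt2 [609. -16. 215.] [-26. -39.]
hub [641.  18. 220.] [-1.  1.]
alb FL [470. 127.  68.] [-189.   75.]
FR [441.  -6.  68.] [-193.  -61.]
L1 [589. 108.  68.] [-69.  78.]
L2 [487. 131.  68.] [-174.   82.]
R1 [559. -37.  68.] [-71. -69.]
R2 [455. -11.  68.] [-178.  -63.]
board FL [588. 108.  95.] [-70.  79.]
board FR [559. -46.  95.] [-69. -78.]
BL [726.  82.  95.] [70. 79.]
BR [696. -73.  95.] [ 70. -79.]
stopL [778.  65.  50.] [124.  72.]
stopR [749. -79.  50.] [124. -74.]
```

```bash
cat >> h.py <<'E'
from scipy.spatial.transform import Rotation as Ro
PX,PY,PW=641.9,17.5,-0.191
def pw(x,y,z): c,s=np.cos(PW),np.sin(PW); return np.array([PX+c*x-s*y,PY+s*x+c*y,z])
def tp(w): c,s=np.cos(PW),np.sin(PW); d=np.array(w[:2])-[PX,PY]; return np.array([c*d[0]+s*d[1],-s*d[0]+c*d[1],w[2]])
def rel(pts,yaw=np.pi+PW):
    """pts in press frame"""
    s=r.sense(); R=Ro.from_euler('xyz',s['tcp_rot']); p=np.array(s['eef_pos'])
    Rt=Ro.from_euler('xyz',[np.pi,0,yaw]); rv=np.degrees((R.inv()*Rt).as_rotvec())
    return np.round(rv,1),[np.round(R.inv().apply(pw(*q)-p),0).tolist() for q in pts]
def st():
    s=r.sense(); print('t',round(s['clock'],2),'press',np.round(tp(s['eef_pos']),1),'rot',np.round(s['tcp_rot'],3),'F',np.round(s['contact_force'],1),'op',round(s['opening'],2),'q',np.round(s['qpos'],2))
E
python3 - <<'E'
from h import *
st();print(rel([(-245,6,200),(-245,6,100),(-245,6,24)]))
f=r.grab_frame('top')
for k,z in(('loupe',38),('weight',27),('spatula',10)):
  d=r.silhouettes(f,k)[0]; print(k,d['location'],ray(f,d['location'],z))
E
```

```text
t 1.3 press [-565.3  482.9  231.3] rot [3.142 0.    2.852] F [-0.4 -0.4  0.1] op 1.0 q [ 1.28  0.35  1.63 -0.    1.16 -0.  ]
(array([ 0. ,  0. , -5.7]), [[-366.0, -443.0, 31.0], [-366.0, -443.0, 131.0], [-366.0, -443.0, 207.0]])
loupe [379.3, 297.0] [ 459.34099331 -134.23066807   38.        ]
weight [394.0, 251.7] [ 559.00210222 -171.58685174   27.        ]
spatula [213.8, 263.4] [531.10792199 229.21039758  10.        ]
```

play_rows(moves=[[[0,0,-5.7],[-366,-443,31],1],[[0,0,-5.7],[-366,-443,31],1],[[0,0,-5.7],[-366,-443,31],1],[[0,0,-5.7],[-366,-443,31],1],[[0,0,-5.7],[-366,-443,31],1],[[0,0,-5.7],[-366,-443,31],1],[[0,0,-5.7],[-366,-443,31],1],[[0,0,-5.7],[-366,-443,31],1],[[0,0,-5.7],[-366,-443,31],1],[[0,0,-5.7],[-366,-443,31],1],[[0,0,-5.7],[-366,-443,31],1],[[0,0,-5.7],[-366,-443,31],1],[[0,0,-5.7],[-366,-443,31],1],[[0,0,-5.7],[-366,-443,31],1],[[0,0,-5.7],[-366,-443,100],1],[[0,0,-5.7],[-366,-443,131],1]])

```text
clock: 3.1
eef_pos: [404.2, 71.2, 100.6]
tcp_rot: [3.139, 0.005, 2.952]
contact_force: [0.5, 0.7, -1.1]
opening: 0.998
```

```bash
python3 - <<'E'
from h import *
st();print(rel([(-245,6,24),(-220,6,24),(-180,5,24),(-145,4,24)]))
f=r.grab_frame('top');save(f,'t1.png')
E
```

```text
t 3.1 press [-243.6    7.6  100.6] rot [3.139 0.005 2.952] F [ 0.5  0.7 -1.1] op 1.0 q [ 0.17  0.21  2.19  0.    0.73 -1.21]
(array([0.1, 0.3, 0.1]), [[2.0, -2.0, 77.0], [-23.0, -2.0, 77.0], [-63.0, -3.0, 77.0], [-98.0, -4.0, 77.0]])
```

View pics/t1.png

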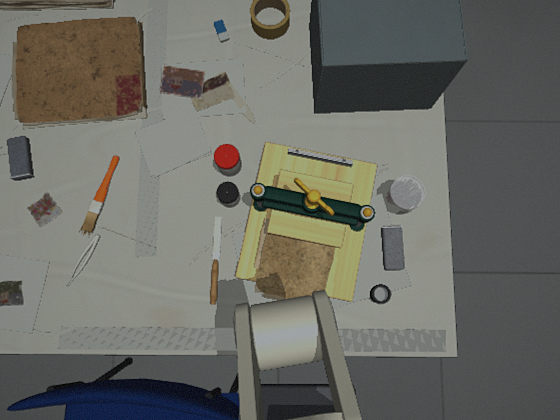

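play_rows(moves=[[[0,0,0],[2,-2,40],1],[[0,0,0],[2,-2,77],1],[[0,0,0],[2,-2,77],1],[[0,0,0],[-8,-2,77],1],[[0,0,0],[-18,-2,77],1],[[0,0,0],[-26,-2,77],1],[[0,0,0],[-34,-2,77],1],[[0,0,0],[-42,-2,77],1],[[0,0,0],[-50,-3,77],1],[[0,0,0],[-57,-3,77],1],[[0,0,0],[-64,-3,77],1],[[0,0,0],[-70,-3,77],1],[[0,0,0],[-76,-3,77],1],[[0,0,0],[-82,-4,77],1],[[0,0,0],[-85,-4,77],1]])

```text
clock: 4.65
eef_pos: [479.8, 50.1, 15.8]
tcp_rot: [-3.139, -0.01, 2.952]
contact_force: [-9.4, 2.7, 13.3]
opening: 1.001
```

```bash
python3 - <<'E'
from h import *
st()
f=r.grab_frame('top');save(f,'t2.png')
f=r.grab_frame('scene');save(f,'s2.png')
E
python3 -c "
import cv2
a=cv2.imread('pics/s2.png')[170:380,160:420]; b=cv2.imread('pics/t2.png')[130:320,210:420]
cv2.imwrite('pics/c3.png',cv2.resize(a,None,fx=2.8,fy=2.8,interpolation=cv2.INTER_CUBIC))"
```

```text
t 4.65 press [-165.3    1.2   15.8] rot [-3.139 -0.01   2.952] F [-9.4  2.7 13.3] op 1.0 q [ 0.1   0.47  2.08  0.    0.61 -1.28]
```

View pics/c3.png

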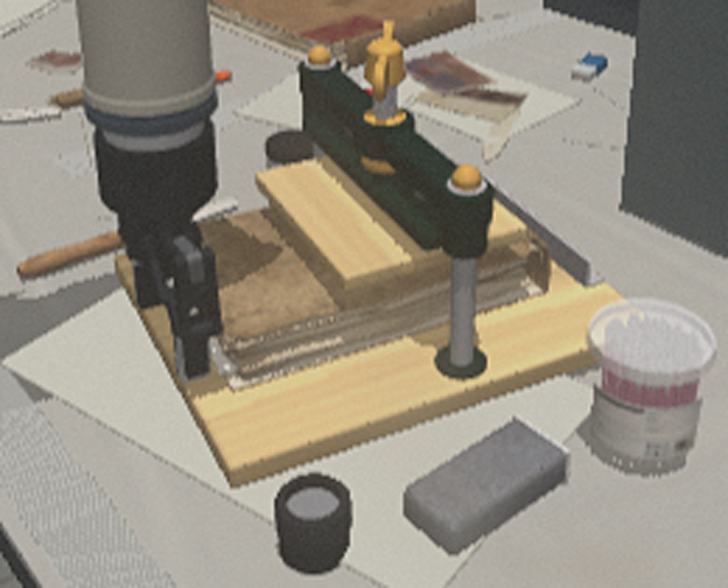

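```bash
python3 - <<'E'
from h import *
print(rel([(-165,2,26),(-142,3,26),(-132,3,26)]))
E
```

```text
(array([-0.2, -0.5,  0.1]), [[0.0, 1.0, -10.0], [-23.0, 2.0, -10.0], [-33.0, 2.0, -10.0]])
```

play_rows(moves=[[[0,-0.5,0],[0,0,-9],1],[[0,-0.5,0],[0,0,-9],1],[[0,-0.5,0],[-5,0,-9],1],[[0,-0.5,0],[-10,0,-9],1],[[0,-0.5,0],[-14,1,-9],1],[[0,-0.5,0],[-18,1,-9],1],[[0,-0.5,0],[-20,1,-9],1],[[0,-0.5,0],[-22,1,-9],1]])

```text
clock: 5.55
eef_pos: [501.4, 46.9, 24.6]
tcp_rot: [-3.138, -0.002, 2.952]
contact_force: [-6.8, 1.1, 6.0]
opening: 1.0
```

```bash
python3 - <<'E'
from h import *
st()
f=r.grab_frame('scene');save(f,'s3.png')
a=f['color'][170:380,160:420,::-1]
cv2.imwrite('pics/c4.png',cv2.resize(a,None,fx=2.8,fy=2.8,interpolation=cv2.INTER_CUBIC))
E
```

```text
t 5.55 press [-143.5    2.2   24.6] rot [-3.138e+00 -2.000e-03  2.952e+00] F [-6.8  1.1  6. ] op 1.0 q [ 0.09  0.47  2.03 -0.    0.64 -1.29]
```

View pics/c4.png

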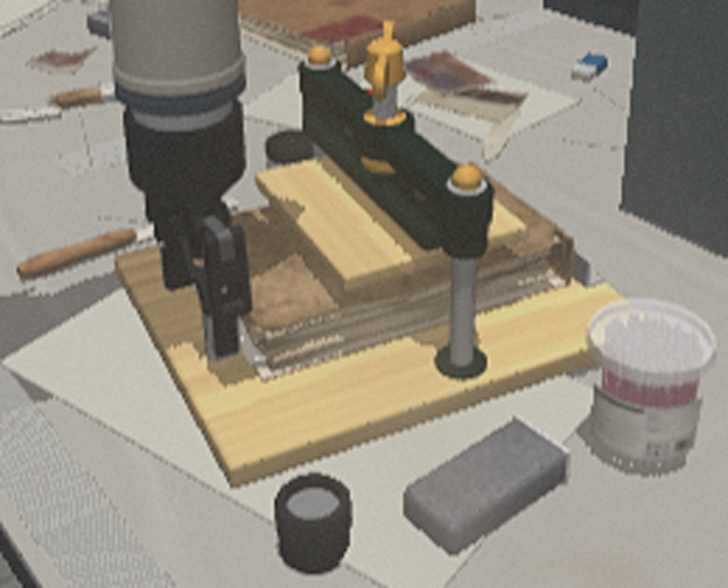

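play_rows(moves=[[[0,0,0],[-2,0,0],1],[[0,0,0],[-4,0,0],1],[[0,0,0],[-6,0,0],1],[[0,0,0],[-6,0,0],1]])

```text
clock: 6.0
eef_pos: [506.1, 45.9, 24.4]
tcp_rot: [-3.138, -0.005, 2.952]
contact_force: [-7.9, 2.9, 7.5]
opening: 1.001
```

```bash
python3 - <<'E'
from h import *
st()
E
```

```text
t 6.0 press [-138.8    2.    24.4] rot [-3.138 -0.005  2.952] F [-7.9  2.9  7.5] op 1.0 q [ 0.09  0.48  2.02 -0.    0.65 -1.29]
```

play_rows(moves=[[[0,0,0],[-2,0,0],1],[[0,0,0],[-4,0,0],1],[[0,0,0],[-6,0,0],1],[[0,0,0],[-6,0,0],1]])

```text
clock: 6.4
eef_pos: [505.6, 45.2, 23.4]
tcp_rot: [-3.136, -0.017, 2.952]
contact_force: [-22.0, 8.9, 15.2]
opening: 0.999
```

```bash
python3 - <<'E'
from h import *
st()
f=r.grab_frame('scene');save(f,'s4.png')
a=f['color'][170:380,160:420,::-1]
cv2.imwrite('pics/c5.png',cv2.resize(a,None,fx=2.8,fy=2.8,interpolation=cv2.INTER_CUBIC))
f=r.grab_frame('top');save(f,'t4.png')
a=f['color'][130:320,210:420,::-1]
cv2.imwrite('pics/c6.png',cv2.resize(a,None,fx=3.15,fy=3.15,interpolation=cv2.INTER_CUBIC))
E
```

```text
t 6.4 press [-139.1    1.4   23.4] rot [-3.136 -0.017  2.952] F [-22.    8.9  15.2] op 1.0 q [ 0.09  0.48  2.02 -0.    0.66 -1.29]
```

View pics/c5.png

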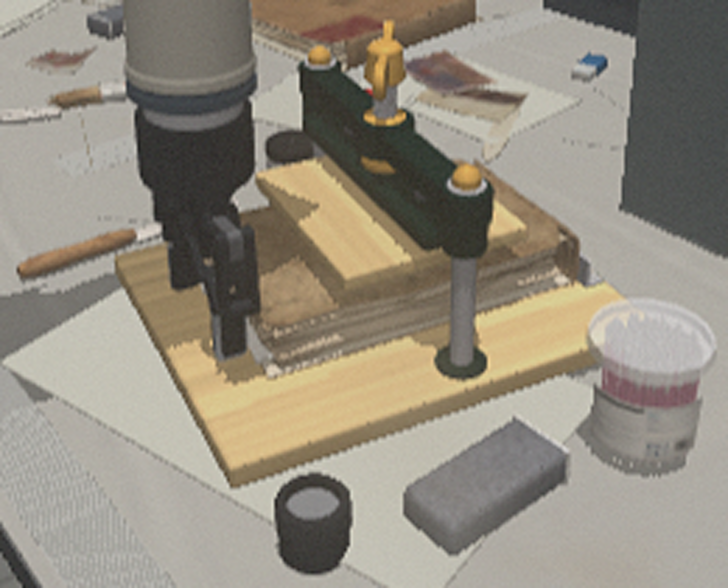

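View pics/c6.png

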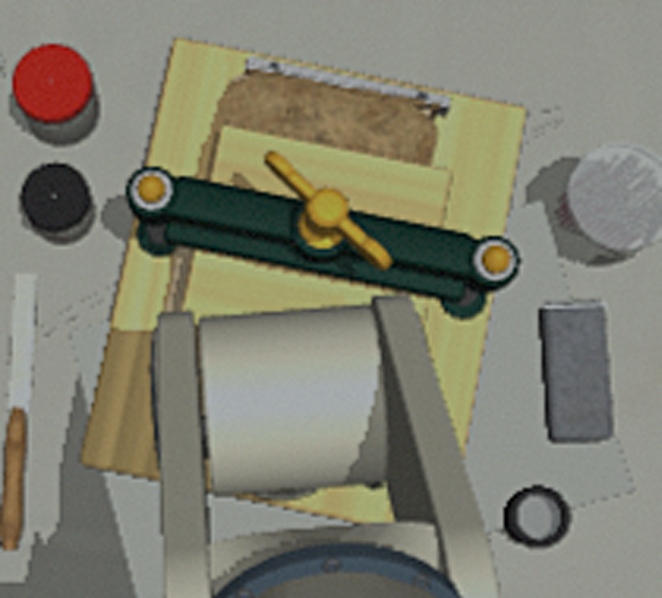

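```bash
python3 - <<'E'
from h import *
print(rel([(-170,2,27),(-172,2,285),(-4,40,285),(-4,40,240)]))
E
```

```text
(array([-0.3, -0.9,  0.1]), [[31.0, 1.0, -3.0], [37.0, -1.0, -261.0], [-131.0, 37.0, -264.0], [-132.0, 37.0, -219.0]])
```

play_rows(moves=[[[0,-0.9,0],[10,0,-3],1],[[-0.3,-0.9,0],[31,1,-3],1],[[-0.3,-0.9,0],[31,1,-40],1],[[-0.3,-0.9,0],[33,0,-85],0.5],[[-0.3,-0.9,0],[34,0,-130],0],[[-0.3,-0.9,0],[35,0,-175],0],[[-0.3,-0.9,0],[36,0,-220],0],[[-0.3,-0.9,0],[37,-1,-261],0],[[-0.3,-0.9,0],[37,-1,-264],0],[[-0.3,-0.9,0],[37,-1,-264],0]])

```text
clock: 7.5
eef_pos: [474.9, 51.9, 289.3]
tcp_rot: [3.141, 0.003, 2.952]
contact_force: [-0.1, 0.6, -0.4]
opening: 0.001
```

```bash
python3 - <<'E'
from h import *
st();print(rel([(-172,2,285),(-4,40,285),(-4,40,240)]))
f=r.grab_frame('scene');save(f,'s5.png')
a=f['color'][170:380,160:420,::-1]
cv2.imwrite('pics/c7.png',cv2.resize(a,None,fx=2.8,fy=2.8,interpolation=cv2.INTER_CUBIC))
# predicted lines
for n,P in dict(albtopFRc=(-127,-75,68),albtopBR=(127,-75,68),albBotFR=(-127,-75,26)).items(): print(n,(proj(f,pw(*P))[0]-[160,170])*2.8)
for z in range(70,106,5): print(z,np.round((proj(f,[pw(-70,80,z),pw(-70,-80,z),pw(70,-80,z)])-[160,170])*2.8,1).tolist())
E
```

```text
t 7.5 press [-170.5    2.   289.3] rot [3.141e+00 3.000e-03 2.952e+00] F [-0.1  0.6 -0.4] op 0.0 q [ 0.11  0.06  1.87 -0.    1.21 -1.28]
(array([0. , 0.2, 0.1]), [[1.0, -0.0, 4.0], [-167.0, 38.0, 5.0], [-166.0, 38.0, 50.0]])
albtopFRc [260.3215716  336.03822993]
albtopBR [587.3198596  238.06806957]
albBotFR [263.41114875 389.20912066]
70 [[253.1, 203.7], [344.7, 313.2], [525.3, 258.9]]
75 [[252.8, 198.0], [344.6, 306.8], [525.6, 252.8]]
80 [[252.5, 192.3], [344.4, 300.3], [526.0, 246.7]]
85 [[252.1, 186.5], [344.3, 293.9], [526.4, 240.5]]
90 [[251.8, 180.7], [344.2, 287.3], [526.7, 234.3]]
95 [[251.5, 174.9], [344.1, 280.8], [527.1, 228.1]]
100 [[251.1, 169.0], [343.9, 274.2], [527.5, 221.8]]
105 [[250.8, 163.1], [343.8, 267.5], [527.8, 215.5]]
```

View pics/c7.png

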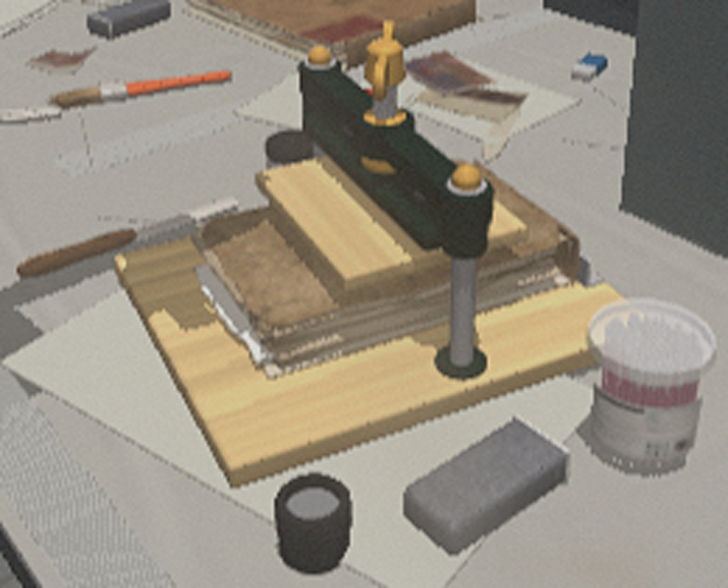

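play_rows(moves=[[[0,0,0],[-40,8,5],0],[[0,0,0],[-85,20,5],0],[[0,0,0],[-130,31,5],0],[[0,0,0],[-166,38,5],0],[[0,0,0],[-166,38,5],0],[[0,0,0],[-166,38,30],0],[[0,0,0],[-166,38,50],0],[[0,0,0],[-166,38,50],0]])

```text
clock: 8.35
eef_pos: [641.0, 57.5, 232.9]
tcp_rot: [-3.139, -0.007, 2.952]
contact_force: [-0.3, 0.1, -0.7]
opening: 0.001
```

```bash
cat > circ.py <<'E'
from h import *
import sys
# circ.py th_start th_end n zc : finger angle phi, radius 38; z follows th
def circ(p0,p1,n,z0,rad=38):
    pts=[]
    for k in range(1,n+1):
        p=p0+(p1-p0)*k/n
        pts.append((rad*np.sin(p),rad*np.cos(p),z0-2.55*(p-p0)))
    return pts
E
python3 - <<'E'
from h import *
st();print(rel([(-4,40,200)]))
f=r.grab_frame('scene');save(f,'s6.png')
a=f['color'][120:330,160:420,::-1]
cv2.imwrite('pics/c8.png',cv2.resize(a,None,fx=2.8,fy=2.8,interpolation=cv2.INTER_CUBIC))
f=r.grab_frame('top');save(f,'t6.png')
E
```

```text
t 8.35 press [ -8.5  39.1 232.9] rot [-3.139 -0.007  2.952] F [-0.3  0.1 -0.7] op 0.0 q [ 0.09  0.38  1.58 -0.    1.18 -1.29]
(array([-0.1, -0.4,  0.1]), [[-5.0, 1.0, 33.0]])
```

View pics/c8.png

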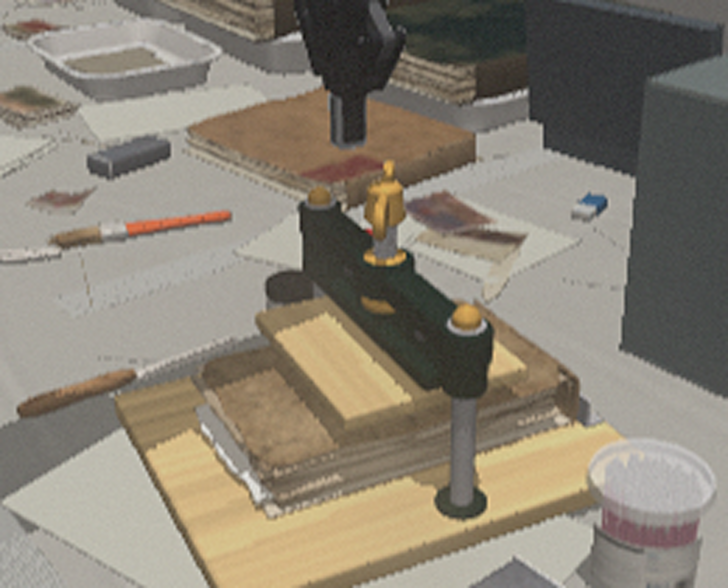

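View pics/t6.png

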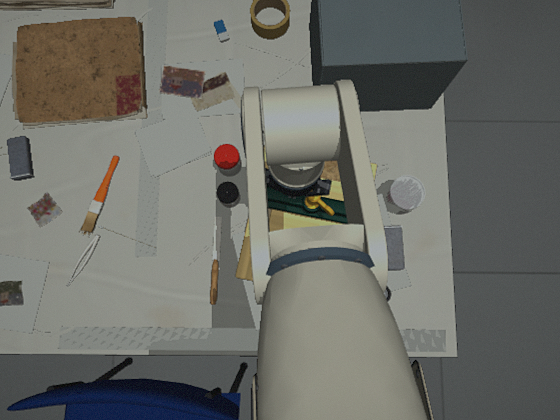

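play_rows(moves=[[[0,-0.4,0],[-5,1,12],0],[[0,-0.4,0],[-5,1,24],0],[[0,-0.4,0],[-5,1,33],0],[[0,-0.4,0],[-5,1,33],0],[[0,-0.4,0],[-5,1,33],0]])

```text
clock: 8.95
eef_pos: [648.1, 57.7, 203.6]
tcp_rot: [-3.141, 0.005, 2.952]
contact_force: [0.1, -0.2, 0.6]
opening: 0.0
```

```bash
python3 - <<'E'
from circ import *
st();rv,p=rel(circ(-0.1,1.5,10,199));print(rv);print(p)
f=r.grab_frame('scene');save(f,'s7.png')
a=f['color'][120:330,160:420,::-1]
cv2.imwrite('pics/c9.png',cv2.resize(a,None,fx=2.8,fy=2.8,interpolation=cv2.INTER_CUBIC))
E
```

```text
t 8.95 press [ -1.6  40.7 203.6] rot [-3.141  0.005  2.952] F [ 0.1 -0.2  0.6] op 0.0 q [ 0.09  0.42  1.6  -0.    1.12 -1.29]
[-0.1  0.3  0.1]
[[-4.0, -3.0, 5.0], [-10.0, -4.0, 5.0], [-16.0, -5.0, 6.0], [-21.0, -8.0, 6.0], [-26.0, -12.0, 7.0], [-30.0, -16.0, 7.0], [-34.0, -21.0, 8.0], [-37.0, -26.0, 8.0], [-38.0, -32.0, 8.0], [-39.0, -38.0, 9.0]]
```

View pics/c9.png

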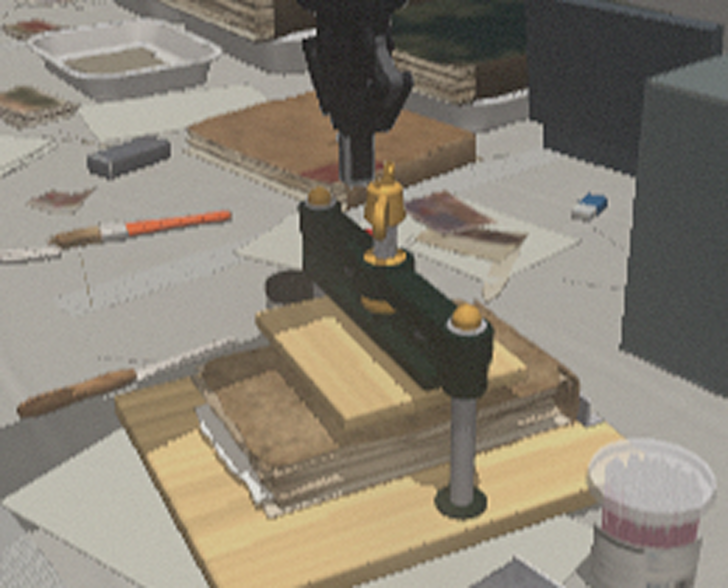

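play_rows(moves=[[[0,0.3,0],[-4,-3,5],0],[[0,0.3,0],[-10,-4,6],0],[[0,0.3,0],[-16,-5,6],0],[[0,0.3,0],[-21,-8,7],0],[[0,0.3,0],[-26,-12,7],0],[[0,0.3,0],[-30,-16,8],0],[[0,0.3,0],[-34,-21,8],0],[[0,0.3,0],[-37,-26,9],0],[[0,0.3,0],[-38,-32,9],0],[[0,0.3,0],[-39,-38,10],0]])

```text
clock: 10.0
eef_pos: [679.8, 12.6, 194.4]
tcp_rot: [-3.141, 0.001, 2.952]
contact_force: [0.2, 2.7, 0.6]
opening: -0.002
```

```bash
python3 - <<'E'
from circ import *
st();rv,p=rel(circ(1.5,4.1,17,194));print(rv);print(p)
f=r.grab_frame('scene');save(f,'s8.png')
a=f['color'][120:330,160:420,::-1]
cv2.imwrite('pics/c10.png',cv2.resize(a,None,fx=2.8,fy=2.8,interpolation=cv2.INTER_CUBIC))
E
```

```text
t 10.0 press [ 38.1   2.4 194.4] rot [-3.141e+00  1.000e-03  2.952e+00] F [0.2 2.7 0.6] op -0.0 q [ 0.02  0.47  1.54 -0.    1.13 -1.36]
[-0.   0.   0.1]
[[0.0, -6.0, 1.0], [1.0, -11.0, 1.0], [3.0, -17.0, 2.0], [6.0, -22.0, 2.0], [9.0, -27.0, 2.0], [13.0, -31.0, 3.0], [18.0, -34.0, 3.0], [23.0, -37.0, 3.0], [28.0, -39.0, 4.0], [34.0, -40.0, 4.0], [40.0, -40.0, 5.0], [45.0, -40.0, 5.0], [51.0, -38.0, 5.0], [56.0, -36.0, 6.0], [61.0, -33.0, 6.0], [66.0, -29.0, 7.0], [69.0, -24.0, 7.0]]
```

View pics/c10.png

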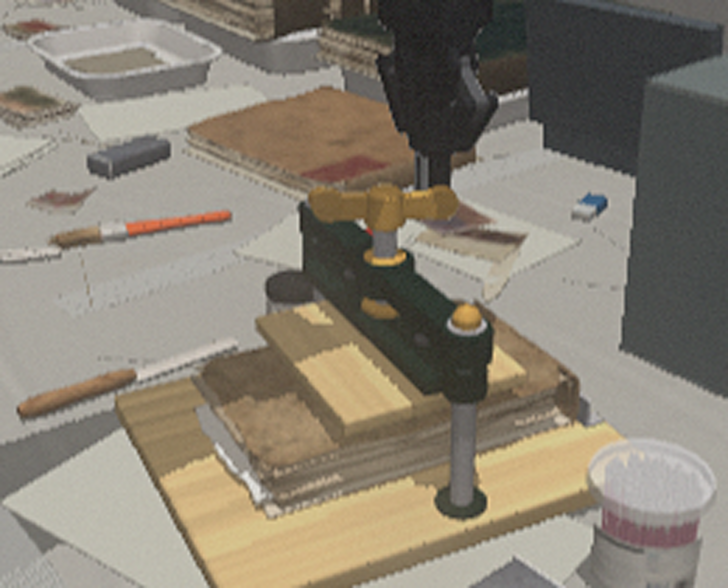

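play_rows(moves=[[[0,0,0],[0,-6,1],0],[[0,0,0],[1,-11,1],0],[[0,0,0],[3,-17,2],0],[[0,0,0],[6,-22,2],0],[[0,0,0],[9,-27,2],0],[[0,0,0],[13,-31,3],0],[[0,0,0],[18,-34,3],0],[[0,0,0],[23,-37,3],0],[[0,0,0],[28,-39,4],0],[[0,0,0],[34,-40,4],0],[[0,0,0],[40,-40,5],0],[[0,0,0],[45,-40,5],0],[[0,0,0],[51,-38,5],0],[[0,0,0],[56,-36,6],0],[[0,0,0],[61,-33,6],0],[[0,0,0],[66,-29,7],0],[[0,0,0],[69,-24,7],0]])

```text
clock: 11.75
eef_pos: [606.5, 1.4, 186.9]
tcp_rot: [-3.14, -0.001, 2.951]
contact_force: [1.1, -2.0, 0.0]
opening: 0.005
```

```bash
python3 - <<'E'
from circ import *
st();rv,p=rel(circ(4.1,5.6,10,188));print(rv);print(p)
f=r.grab_frame('scene');save(f,'s9.png')
a=f['color'][120:330,160:420,::-1]
cv2.imwrite('pics/c11.png',cv2.resize(a,None,fx=2.8,fy=2.8,interpolation=cv2.INTER_CUBIC))
E
```

```text
t 11.75 press [-31.7 -22.5 186.9] rot [-3.140e+00 -1.000e-03  2.951e+00] F [ 1.1 -2.   0. ] op 0.0 q [ 0.    0.37  1.72 -0.    1.06 -1.38]
[-0.1 -0.   0.1]
[[2.0, 6.0, -1.0], [4.0, 11.0, -0.0], [6.0, 16.0, -0.0], [6.0, 22.0, 0.0], [6.0, 28.0, 1.0], [5.0, 33.0, 1.0], [3.0, 39.0, 1.0], [-0.0, 44.0, 2.0], [-4.0, 48.0, 2.0], [-8.0, 52.0, 3.0]]
```

View pics/c11.png

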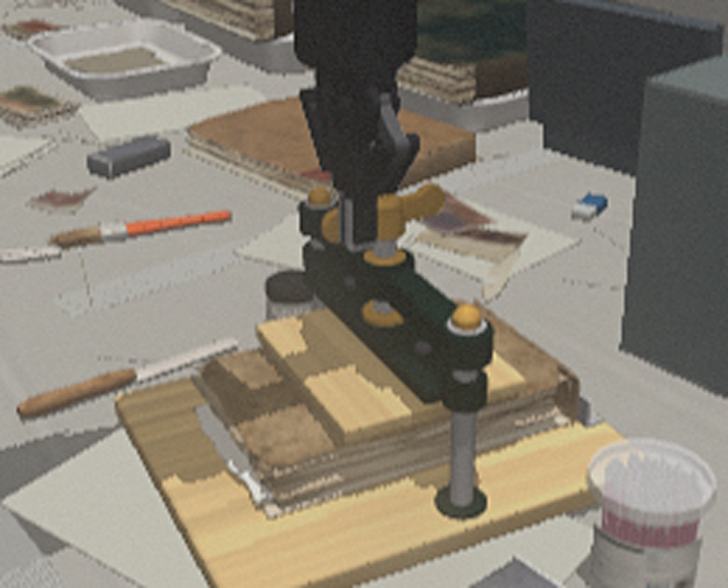

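```bash
python3 - <<'E'
import cv2,numpy as np
L=[cv2.resize(cv2.imread(f'pics/{n}.png')[215:300,245:355],None,fx=3.5,fy=6,interpolation=cv2.INTER_CUBIC) for n in('s7','s9')]
cv2.imwrite('pics/c12.png',np.hstack(L))
E
```

```text
(no output)
```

View pics/c12.png

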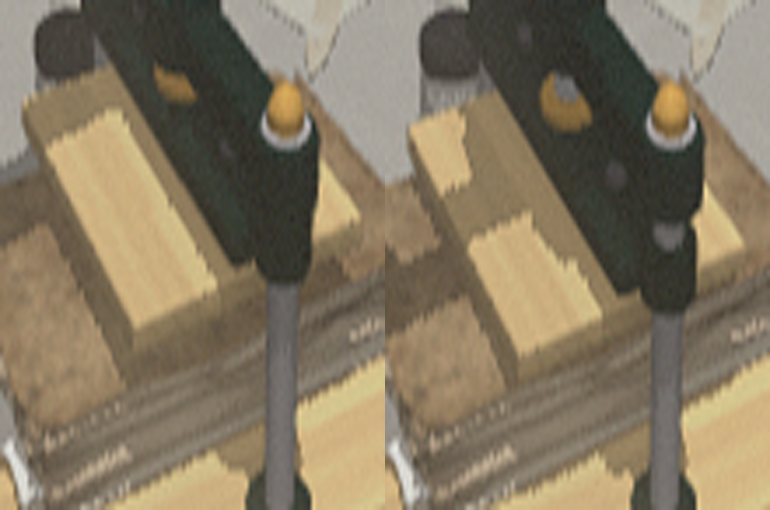

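play_rows(moves=[[[0,0,0],[2,6,0],0],[[0,0,0],[4,11,0],0],[[0,0,0],[6,16,0],0],[[0,0,0],[6,22,0],0],[[0,0,0],[6,28,1],0],[[0,0,0],[5,33,1],0],[[0,0,0],[3,39,1],0],[[0,0,0],[0,44,2],0],[[0,0,0],[-4,48,2],0],[[0,0,0],[-8,52,3],0]])

```text
clock: 12.8
eef_pos: [624.3, 52.1, 183.8]
tcp_rot: [-3.141, -0.001, 2.952]
contact_force: [-2.7, -1.3, 0.1]
opening: -0.001
```

```bash
python3 - <<'E'
from circ import *
st();rv,p=rel(circ(5.6,6.6,7,184));print(rv);print(p)
f=r.grab_frame('scene');save(f,'s10.png')
L=[cv2.resize(cv2.imread(f'pics/{n}.png')[215:300,245:355],None,fx=3.5,fy=6,interpolation=cv2.INTER_CUBIC) for n in('s9','s10')]
cv2.imwrite('pics/c13.png',np.hstack(L))
a=f['color'][120:330,160:420,::-1]
cv2.imwrite('pics/c14.png',cv2.resize(a,None,fx=2.8,fy=2.8,interpolation=cv2.INTER_CUBIC))
E
```

```text
t 12.8 press [-23.8  30.7 183.8] rot [-3.141e+00 -1.000e-03  2.952e+00] F [-2.7 -1.3  0.1] op -0.0 q [ 0.08  0.4   1.67 -0.    1.07 -1.3 ]
[-0.1 -0.1  0.1]
[[-4.0, 2.0, 0.0], [-9.0, 4.0, 0.0], [-14.0, 6.0, 1.0], [-20.0, 7.0, 1.0], [-25.0, 7.0, 2.0], [-30.0, 7.0, 2.0], [-36.0, 5.0, 2.0]]
```

View pics/c13.png

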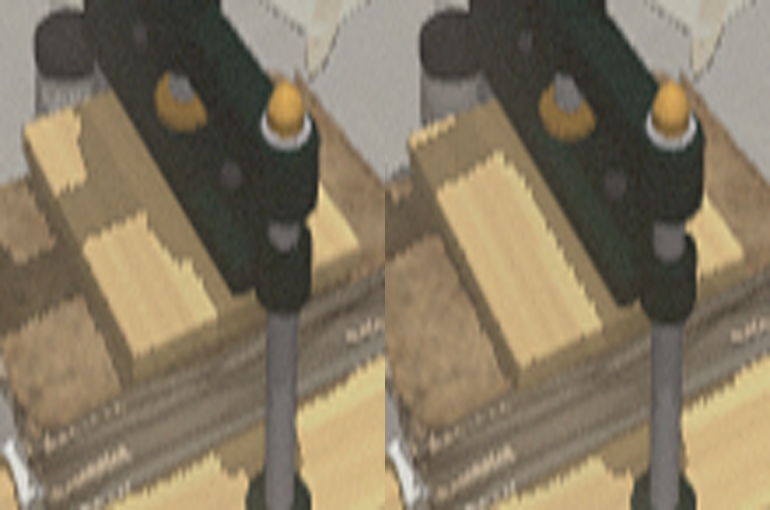

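View pics/c14.png

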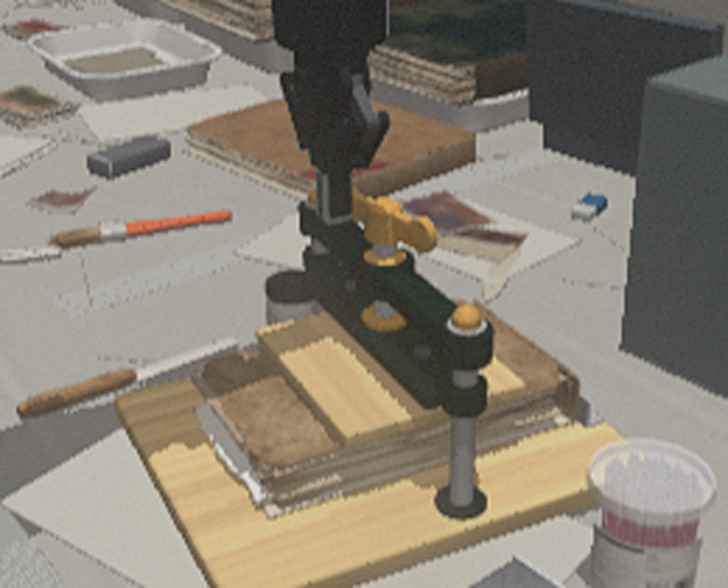

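play_rows(moves=[[[0,0,0],[-4,2,0],0],[[0,0,0],[-9,4,0],0],[[0,0,0],[-14,6,1],0],[[0,0,0],[-20,7,1],0],[[0,0,0],[-25,7,2],0],[[0,0,0],[-30,7,2],0],[[0,0,0],[-36,5,2],0]])

```text
clock: 13.55
eef_pos: [661.5, 50.9, 181.4]
tcp_rot: [-3.141, -0.001, 2.952]
contact_force: [-3.1, 2.4, -0.3]
opening: -0.002
```

```bash
python3 - <<'E'
from circ import *
st();rv,p=rel(circ(6.6,7.2,4,181.5));print(rv);print(p)
f=r.grab_frame('scene');save(f,'s11.png')
L=[cv2.resize(cv2.imread(f'pics/{n}.png')[215:300,245:355],None,fx=3.5,fy=6,interpolation=cv2.INTER_CUBIC) for n in('s10','s11')]
cv2.imwrite('pics/c15.png',np.hstack(L))
E
```

```text
t 13.55 press [ 12.9  36.5 181.4] rot [-3.141e+00 -1.000e-03  2.952e+00] F [-3.1  2.4 -0.3] op -0.0 q [ 0.07  0.46  1.59  0.    1.09 -1.31]
[-0.  -0.1  0.1]
[[-4.0, -3.0, 0.0], [-9.0, -5.0, 1.0], [-13.0, -9.0, 1.0], [-17.0, -13.0, 1.0]]
```

View pics/c15.png

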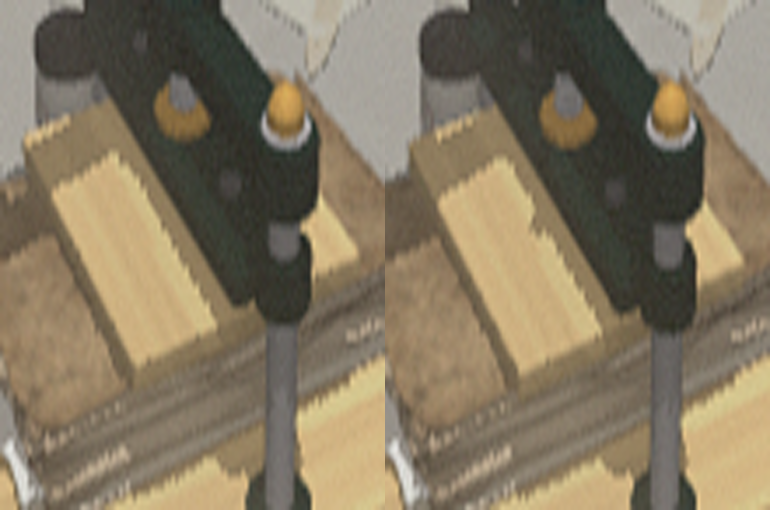

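```bash
cat > reg.py <<'E'
import cv2,numpy as np,sys
def shift(a,b,roi):
    x0,x1,y0,y1=roi; A=cv2.imread(f'pics/{a}.png',0).astype(np.float32);B=cv2.imread(f'pics/{b}.png',0).astype(np.float32)
    A=cv2.GaussianBlur(A,(0,0),.7);B=cv2.GaussianBlur(B,(0,0),.7)
    T=cv2.resize(A[y0:y1,x0:x1],None,fx=6,fy=6,interpolation=cv2.INTER_CUBIC)
    S=cv2.resize(B[y0-8:y1+8,x0-2:x1+2],None,fx=6,fy=6,interpolation=cv2.INTER_CUBIC)
    m=cv2.matchTemplate(S,T,cv2.TM_CCOEFF_NORMED); _,v,_,l=cv2.minMaxLoc(m); return (round(l[0]/6-2,2),round(l[1]/6-8,2),round(v,3))
L=sys.argv[1:]
rois=dict(boardR=(275,312,262,282),boardBR=(336,350,240,262),xhead=(318,332,252,272),nut=(318,336,224,240),bed=(230,262,315,345))
for a,b in zip(L,L[1:]): print(a,b,{k:shift(a,b,v) for k,v in rois.items()})
E
python3 reg.py s5 s7 s8 s9 s10 s11
```

```text
s5 s7 {'boardR': (0.0, 0.0, 0.999), 'boardBR': (0.0, 0.0, 0.997), 'xhead': (0.0, 0.0, 0.998), 'nut': (0.0, 0.0, 0.998), 'bed': (0.0, 0.0, 0.999)}
s7 s8 {'boardR': (0.0, 1.33, 0.986), 'boardBR': (0.0, 1.67, 0.982), 'xhead': (-0.17, 1.67, 0.991), 'nut': (0.0, 0.0, 0.972), 'bed': (0.0, 0.0, 0.999)}
s8 s9 {'boardR': (0.0, 2.67, 0.982), 'boardBR': (-0.17, 2.83, 0.972), 'xhead': (-0.33, 3.5, 0.961), 'nut': (0.0, 0.0, 0.971), 'bed': (0.0, 0.0, 0.999)}
s9 s10 {'boardR': (0.0, 1.67, 0.989), 'boardBR': (0.0, 1.5, 0.98), 'xhead': (0.0, 1.83, 0.968), 'nut': (0.0, 0.0, 0.999), 'bed': (0.0, 0.0, 0.999)}
s10 s11 {'boardR': (0.0, 1.17, 0.995), 'boardBR': (0.0, 1.17, 0.987), 'xhead': (-0.17, 1.17, 0.976), 'nut': (0.0, 0.0, 0.998), 'bed': (0.0, 0.0, 0.999)}
```

play_rows(moves=[[[0,0,0],[-4,-3,0],0],[[0,0,0],[-9,-5,1],0],[[0,0,0],[-13,-9,1],0],[[0,0,0],[-17,-13,1],0]])

```text
clock: 14.0
eef_pos: [677.1, 34.0, 180.6]
tcp_rot: [-3.142, 0.0, 2.952]
contact_force: [-1.8, 2.1, -0.2]
opening: 0.002
```

```bash
python3 - <<'E'
from circ import *
st();rv,p=rel(circ(7.2,7.8,4,180));print(rv);print(p)
f=r.grab_frame('scene');save(f,'s12.png')
E
python3 reg.py s11 s12
```

```text
t 14.0 press [ 31.5  22.9 180.6] rot [-3.142  0.     2.952] F [-1.8  2.1 -0.2] op 0.0 q [ 0.05  0.48  1.56 -0.    1.1  -1.33]
[-0.   0.   0.1]
[[-2.0, -5.0, 1.0], [-4.0, -10.0, 1.0], [-6.0, -15.0, 2.0], [-6.0, -21.0, 2.0]]
s11 s12 {'boardR': (0.0, 0.5, 0.997), 'boardBR': (0.0, 0.33, 0.995), 'xhead': (-0.17, 0.67, 0.988), 'nut': (0.0, 0.0, 0.991), 'bed': (0.0, 0.0, 0.999)}
```

play_rows(moves=[[[0,0,0],[-2,-5,1],0],[[0,0,0],[-4,-10,1],0],[[0,0,0],[-6,-15,2],0],[[0,0,0],[-6,-21,2],0]])

```text
clock: 14.45
eef_pos: [679.9, 11.2, 178.6]
tcp_rot: [3.142, 0.002, 2.951]
contact_force: [0.4, 3.4, -0.7]
opening: 0.002
```

```bash
python3 - <<'E'
from circ import *
st();rv,p=rel(circ(7.8,8.4,4,178.5));print(rv);print(p)
f=r.grab_frame('scene');save(f,'s13.png')
L=[cv2.resize(cv2.imread(f'pics/{n}.png')[215:300,245:355],None,fx=3.5,fy=6,interpolation=cv2.INTER_CUBIC) for n in('s11','s13')]
cv2.imwrite('pics/c16.png',np.hstack(L))
a=f['color'][120:330,160:420,::-1]
cv2.imwrite('pics/c17.png',cv2.resize(a,None,fx=2.8,fy=2.8,interpolation=cv2.INTER_CUBIC))
E
python3 reg.py s12 s13
```

```text
t 14.45 press [ 38.5   1.1 178.6] rot [3.142e+00 2.000e-03 2.951e+00] F [ 0.4  3.4 -0.7] op 0.0 q [ 0.01  0.48  1.55 -0.    1.1  -1.37]
[0.  0.1 0. ]
[[1.0, -5.0, 0.0], [2.0, -10.0, 1.0], [3.0, -16.0, 1.0], [6.0, -21.0, 2.0]]
s12 s13 {'boardR': (-0.17, 0.0, 0.996), 'boardBR': (0.0, 0.0, 0.997), 'xhead': (0.0, 0.5, 0.988), 'nut': (0.0, 0.0, 0.98), 'bed': (0.0, 0.0, 0.999)}
```

View pics/c16.png

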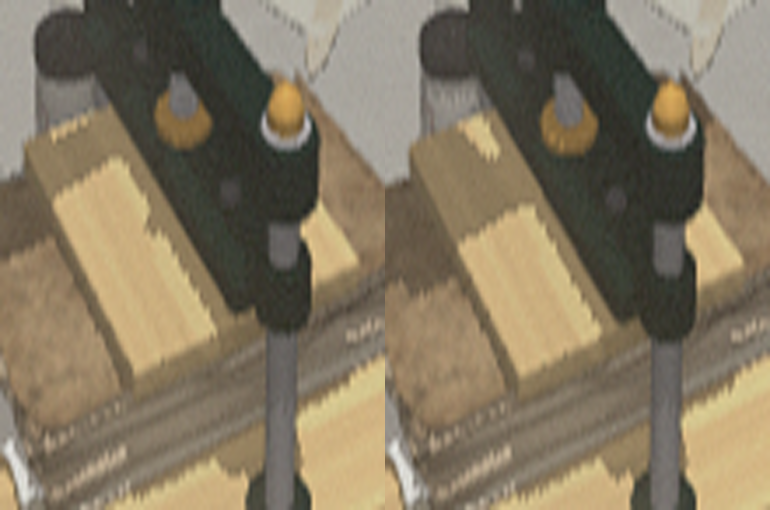

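View pics/c17.png

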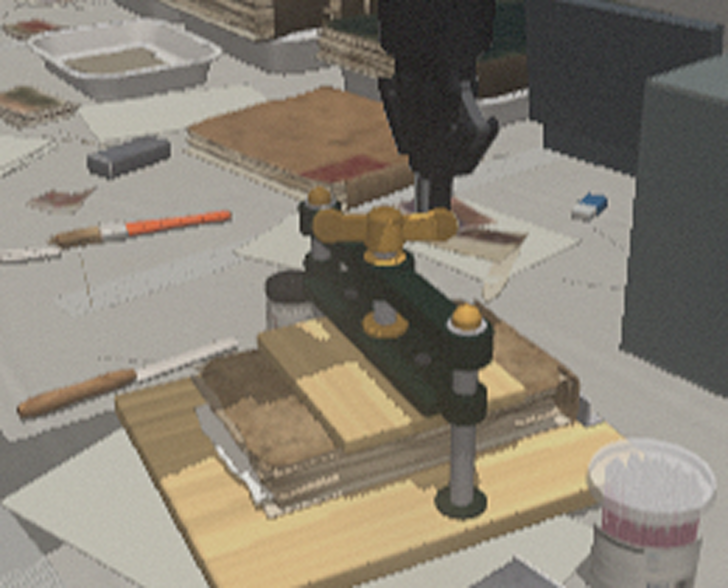

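```bash
cat > reg2.py <<'E'
import cv2,numpy as np,sys
def grad(n):
    A=cv2.imread(f'pics/{n}.png').astype(np.float32)
    return cv2.GaussianBlur(A,(0,0),.6)
def shift(a,b,roi,K=12):
    x0,x1,y0,y1=roi;A=grad(a);B=grad(b)
    T=cv2.resize(A[y0:y1,x0:x1],None,fx=K,fy=K,interpolation=cv2.INTER_CUBIC)
    S=cv2.resize(B[y0-3:y1+13,x0-2:x1+2],None,fx=K,fy=K,interpolation=cv2.INTER_CUBIC)
    m=cv2.matchTemplate(S,T,cv2.TM_CCOEFF_NORMED); _,v,_,l=cv2.minMaxLoc(m); return (round(l[0]/K-2,2),round(l[1]/K-3,2),round(v,3))
rois=dict(corner=(276,290,262,276),mid=(290,310,258,276),BR=(338,350,242,258),xhead=(319,331,254,268))
L=sys.argv[1:]
for b in L[1:]: print(L[0],b,{k:shift(L[0],b,v) for k,v in rois.items()})
E
python3 reg2.py s5 s8 s9 s10 s11 s12 s13; python3 - <<'E'
from h import *
f=r.grab_frame('scene')
for p in((-70,-80),(-20,-80),(70,-80),(0,-118)):
  print(p,[(proj(f,pw(*p,z-d))-proj(f,pw(*p,z)))[0,1].round(2) for z in((95,) if p[0] else (130,)) for d in(5,10,15,17,20)])
E
```

```text
s5 s8 {'corner': (0.08, 1.67, 0.996), 'mid': (-0.17, 1.67, 0.993), 'BR': (-0.08, 1.67, 0.99), 'xhead': (-0.08, 1.67, 0.993)}
s5 s9 {'corner': (0.17, 4.5, 0.982), 'mid': (-0.25, 4.58, 0.983), 'BR': (-0.08, 4.58, 0.979), 'xhead': (-0.08, 4.92, 0.976)}
s5 s10 {'corner': (0.25, 6.17, 0.977), 'mid': (-0.5, 6.25, 0.982), 'BR': (-0.5, 6.08, 0.967), 'xhead': (0.17, 6.83, 0.979)}
s5 s11 {'corner': (0.42, 7.42, 0.972), 'mid': (-0.42, 7.42, 0.98), 'BR': (-0.5, 7.33, 0.955), 'xhead': (0.17, 8.17, 0.98)}
s5 s12 {'corner': (0.25, 7.75, 0.969), 'mid': (-0.33, 7.83, 0.98), 'BR': (-0.58, 7.67, 0.95), 'xhead': (-0.17, 8.83, 0.982)}
s5 s13 {'corner': (0.33, 7.83, 0.968), 'mid': (-0.58, 7.92, 0.976), 'BR': (-0.58, 7.67, 0.953), 'xhead': (-0.08, 9.58, 0.979)}
(-70, -80) [np.float64(2.34), np.float64(4.67), np.float64(6.99), np.float64(7.91), np.float64(9.29)]
(-20, -80) [np.float64(2.3), np.float64(4.59), np.float64(6.87), np.float64(7.77), np.float64(9.13)]
(70, -80) [np.float64(2.23), np.float64(4.44), np.float64(6.65), np.float64(7.53), np.float64(8.84)]
(0, -118) [np.float64(2.45), np.float64(4.89), np.float64(7.31), np.float64(8.27), np.float64(9.72)]
```

play_rows(moves=[[[0,0,0],[1,-5,0],0],[[0,0,0],[2,-10,1],0],[[0,0,0],[3,-16,1],0],[[0,0,0],[6,-21,2],0],[[0,0,0],[7,-23,2],0],[[0,0,0],[7,-23,2],0]])

```text
clock: 15.15
eef_pos: [668.2, -11.4, 176.7]
tcp_rot: [-3.14, 0.002, 2.951]
contact_force: [0.7, 0.8, -0.1]
opening: -0.004
```

```bash
python3 - <<'E'
from circ import *
st();q=tp(r.sense()['eef_pos']);print('phi',np.arctan2(q[0],q[1])+2*np.pi)
f=r.grab_frame('scene');save(f,'s14.png')
print(rel([(38,-5,178),(38,0,179),(38,0,260)]))
E
python3 reg2.py s5 s13 s14
```

```text
t 15.15 press [ 31.3 -23.4 176.7] rot [-3.140e+00  2.000e-03  2.951e+00] F [ 0.7  0.8 -0.1] op -0.0 q [-0.02  0.47  1.58 -0.    1.09 -1.4 ]
phi 8.49571491016233
(array([-0.1,  0.1,  0. ]), [[-7.0, 18.0, -1.0], [-7.0, 23.0, -2.0], [-7.0, 23.0, -83.0]])
s5 s13 {'corner': (0.33, 7.83, 0.968), 'mid': (-0.58, 7.92, 0.976), 'BR': (-0.58, 7.67, 0.953), 'xhead': (-0.08, 9.58, 0.979)}
s5 s14 {'corner': (0.33, 7.83, 0.968), 'mid': (-0.83, 7.92, 0.972), 'BR': (-0.58, 7.67, 0.949), 'xhead': (-0.25, 10.25, 0.98)}
```

play_rows(moves=[[[0,0,0],[-3,8,0],0],[[0,0,0],[-6,16,-1],0],[[0,0,0],[-7,18,-2],0],[[0,0,0],[-7,18,-35],0],[[0,0,0],[-7,18,-75],0],[[0,0,0],[-7,18,-110],0],[[0,0,0],[-7,18,-120],0],[[0,0,0],[33,60,-120],0],[[0,0,0],[75,110,-120],0],[[0,0,0],[115,155,-120],0],[[0,0,0],[155,200,-120],0],[[0,0,0],[185,245,-120],0],[[0,0,0],[215,290,-120],0],[[0,0,0],[235,330,-120],0],[[0,0,0],[235,330,-120],0],[[0,0,0],[235,330,-120],0]])

```text
clock: 16.8
eef_pos: [497.4, 362.3, 295.2]
tcp_rot: [-3.141, -0.0, 2.956]
contact_force: [0.4, 0.1, -1.0]
opening: -0.001
```

```bash
python3 - <<'E'
from circ import *
st()
f=r.grab_frame('scene');save(f,'s15.png')
f=r.grab_frame('top');save(f,'t15.png')
a=f['color'][130:320,210:420,::-1]
cv2.imwrite('pics/c18.png',cv2.resize(a,None,fx=3.15,fy=3.15,interpolation=cv2.INTER_CUBIC))
a=cv2.imread('pics/s15.png')[120:330,160:420]
cv2.imwrite('pics/c19.png',cv2.resize(a,None,fx=2.8,fy=2.8,interpolation=cv2.INTER_CUBIC))
C=lambda p:np.array(p,float)/3.15+[210,130]
E
python3 reg2.py s5 s14 s15
```

```text
t 16.8 press [-207.4  311.1  295.2] rot [-3.141 -0.     2.956] F [ 0.4  0.1 -1. ] op -0.0 q [ 0.63  0.29  1.58 -0.    1.27 -0.76]
s5 s14 {'corner': (0.33, 7.83, 0.968), 'mid': (-0.83, 7.92, 0.972), 'BR': (-0.58, 7.67, 0.949), 'xhead': (-0.25, 10.25, 0.98)}
s5 s15 {'corner': (0.25, 7.75, 0.969), 'mid': (-0.83, 8.0, 0.971), 'BR': (-0.58, 7.67, 0.951), 'xhead': (-0.25, 10.25, 0.978)}
```

View pics/c18.png

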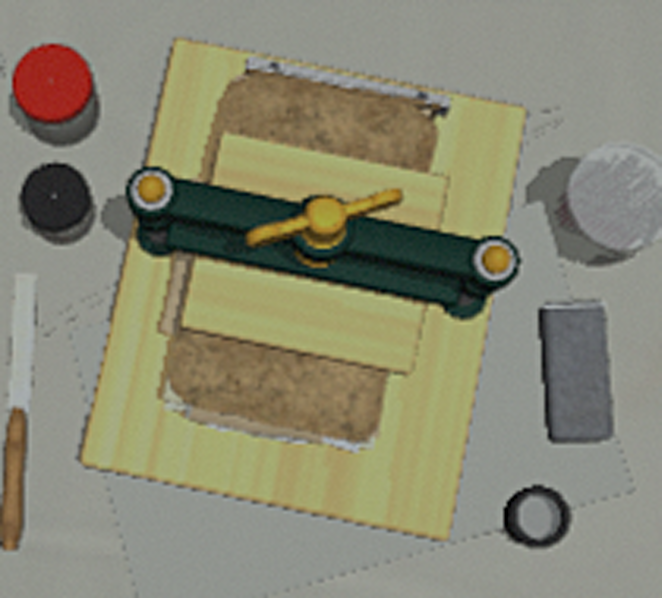

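View pics/c19.png

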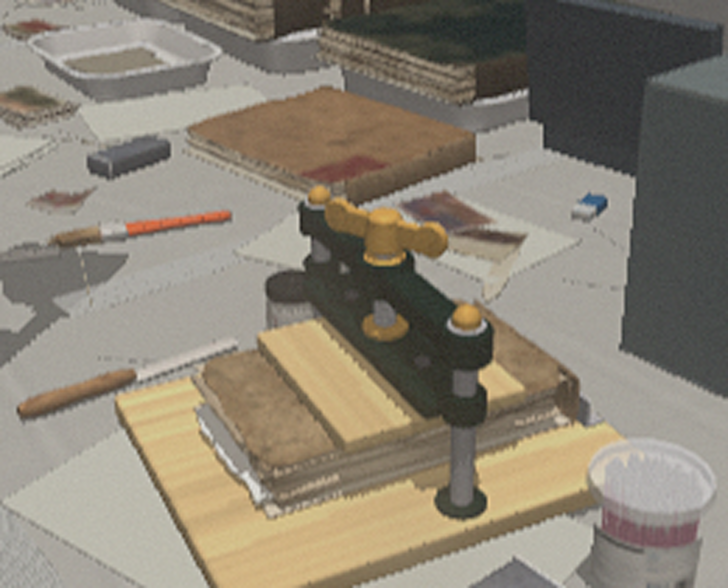

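```bash
python3 - <<'E'
from h import *
f=r.grab_frame('top'); C=lambda p:np.array(p,float)/3.15+[210,130]
for n,p,z in[('w1',(398,194),190),('w2',(250,238),190),('FL',(172,405),68),('FR',(375,442),68),('L1',(180,335),68),('L2',(168,385),68),('R1',(387,378),68),('R2',(381,425),68),('BL',(222,100),68),('BR',(437,140),68)]:
    print(n,np.round(tp(ray(f,C(p),z)),1))
a=tp(ray(f,C((398,194)),190))-tp(ray(f,C((250,238)),190)); print('theta',np.arctan2(a[0],a[1])+2*np.pi)
E
```

```text
w1 [ 22.9 -41.1 190. ]
w2 [-22.1  42.5 190. ]
FL [-120.8   74.6   68. ]
FR [-118.1  -64.4   68. ]
L1 [-73.  79.  68.]
L2 [-108.1   80.    68. ]
R1 [-74.  -64.5  68. ]
R2 [-106.1  -66.3   68. ]
BL [95.2 83.9 68. ]
BR [ 96.7 -68.7  68. ]
theta 8.930610492606759
```

```bash
python3 -c "
from rig import r
print(r.sign_off())"
```

```text
the job is handed in; nothing more can be done
None
```

I pushed the album home against the steel stop, turned the thumbscrew down onto it, and handed the job in. No verdict was reported.

- **Album:** I pushed it with both fingers of the open gripper. At the stop the force rose to about 24 N and movement ceased. The fingers' faces then stood about where the album's front end should be when home. In the last picture it looks square, about 7 mm off the middle.
- **Thumbscrew:** I turned it clockwise with the closed fingertips sweeping round against one wing, from about 0.58 to about 8.9 rad. The measured force stayed at about 4 N or less.
- **Springs:** In the scene camera the pressing board stopped after sinking about 17 mm, while the crosshead went on. That puts the squash at about 4 mm, with estimates from 3.3 to 4.3 mm depending on the method; the allowed range is 1.5 to 6 mm. The springs' squash and the force on the album were not measured directly.
- **At hand-in:** The arm was clear of everything, board and crosshead had not moved after the finger withdrew, and the bystanders looked undisturbed. It took about 17 s.

During the first push the fingertips sank about 8 mm too low and rested on the bed with about 13 N. I raised them before going on.

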